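# Free the toppled slip bottle from the tray corner and stand it up without squeezing it

### The arm

A 6-joint arm with a two-finger parallel gripper is mounted at the origin on a cart in front of the work surface, level with it; the furniture and walls round the work are solid. World frame = base frame: x ahead of the robot, y to its left, z up, the work surface at z = 0. Lengths are in m, angles in rad, forces in N, time in s.
With the tool pointing down it reaches from about 0.225 to 0.725 m from the base axis. Payload 3.1 kg.
Tool frame: the origin (TCP) lies on the mounting face of the last link; the fingertips stand 173 mm ahead of it and the grasp point (between the pads) lies 155 mm ahead of it (grip_point_offset is the distance from the TCP to the grasp point, in m); z points along the fingers, y is the line along which they close (so a half turn about z gives the same grasp; the last joint's range is limited). The gripper opens to 85 mm and grips with 20 to 120 N. Pads are 22 mm wide; open, the fingers measure 114 mm over their backs; the gripper's body (76 mm by 85 mm) begins 54 mm behind the grasp point. The pads swing forward as they close: fully open they stand 13 mm farther back than shut.
Start: joints at [1.008, 0.048, 0.099, 1.622, 0, 1.443], TCP at [0.221, 0.476, 0.405] pointing down, gripper open.
Joint ranges: [-2.91, 2.91], [-0.99, 1.94], [-1.21, 1.42], [-2.12, 2.29], [-1.49, 1.47], [-3.14, 3.14]. Speed limits (rad/s): [2.79, 2.79, 3.14, 3.14, 3.14, 3.14].

### API

Orientations are given as a unit quaternion [x, y, z, w].
In Python, from cell import * gives the robot as it stands.
- The arm moves only by the tool arm_command, never from a script. Its argument "motion" is a list of rows, each a list of 4 numbers: the shift along the tool's x, y, z normalised to -1 to 1, where 1 is 150 mm, then the turn about the tool's z normalised to -1 to 1, where 1 is pi/4 rad. In form: [[x, y, z, spin], ...]. A call has 1 to 20 rows; each row is the pose to reach, as a shift and turn from the pose commanded when the call began, along the tool's axes at that moment; what a row does not reach only later rows make up. A row lasts 1/8 s, in which the tool goes at most 62.5 mm and 10.7 degrees, less where a joint would pass 70% of its speed; a pose out of reach is approached as far as the arm can. A call with a number of a shift or a turn outside -1 to 1 is refused whole. A call with a gripper value outside its range is refused whole. "claw" is the opening, from -1 (shut) to 1 (fully open), set as the call begins (left out, the last holds). The fingers move at their own pace and stop on an object; "force" is the grip in N (left out, the last holds). Time passes only in rows, so rows that repeat a pose let the fingers close. It gives the time, the measured TCP pose, the force, the opening and the grip force at its end, in the units of the state.
- state(): the state, without advancing time (a new reading comes with each control period).
- read_camera(name): name is "scene" or "top"; returns the picture (400x640x3 uint8, blue, green, red); there is no depth.
- calibration(name): a dict with "mtx" (3x3 intrinsics, pixels), "world_to_cam" (4x4, takes a point from world to camera coordinates). Camera axes: x right, y down, z forward; pixel columns grow to the right and rows downward; lengths in m; the calibration is good to about 2 mm. A picture is of the moment at which its call begins. calibration takes no time and is no camera call.
- finish_job(): hands the job in; it is judged then, once.
The state is a dict: "time_s": time; "q": joint angles; "qd": joint speeds; "tau": joint torques, N m; "eef_pos": TCP position; "tcp_rot": TCP orientation; "wrist_force": force on the tool from outside, world axes, zero at the start; "moment": the same for the moment, N m; "gripper_width": finger opening in m; "grip_force": force on a finger pad.
Only numpy, scipy, OpenCV 4.12 (cv2) and the standard library are available. Lean on these libraries where they do the work, as an engineer would, in place of code of your own. Each camera call takes 0.05 s, during which the arm holds its last target. There are 200 camera calls.

### The job

The full slip bottle has toppled and is wedged in the corner of the plywood tray by a plaster tile mould: first lift the mould out and lay it down flat, face up, on the bare bench top, then free the bottle and stand it upright, nozzle up, with its whole base on the round plaster bat, beside the jar that stands there. The bottle is soft and full and the plaster chips, so grip both lightly (no more than about 35 N from each finger) and set them down without a knock. Leave the jar, the cup and the stamp where they stand.

Things in the scene. Friction and masses are not known exactly. Their poses are not given: they have to be found in the camera images.
- tray: Shallow open plywood tray, fixed to the bench, 252 x 164 mm outside (172 mm over the corner cleats), 236 x 148 mm inside, 36 mm high, walls and floor 8 mm thick. Origin: centre of the underside, on the bench; x along its long side, y across, z up. Round the tray and the bat the bench top (height 0, from 0.42 to 0.68 m ahead and from 0.4 m left to 0.1 m right of the robot) is bare but for the things listed here.
- bat: Round flat plaster bat, fixed to the bench, 204 mm diameter, 15 mm thick, bare but for one jar. Origin: centre of the underside; z up.
- bottle_center (a point): White slip bottle, 137 mm long, 0.08 to 0.17 kg: body 58 mm in diameter and 98 mm long from its flat base, then red cap 28 mm in diameter, 16 mm long, then red nozzle 12 mm tapering, 23 mm long. Point: on its axis, 68.5 mm from the base; z axis from base to nozzle. At first it lies on the tray floor along the +y long wall, base near the +x end wall, nozzle towards the tray's -x end.
- mould_center (a point): Pale plaster tile mould, a block 59 (x) x 76 (y) x 27 (z) mm with hollows in its upper face. The point is its centre, half-way up; z up when it lies face up. At the start it lies flat on the tray floor beside the bottle's body, its 76 mm side across the tray.
- jar_center (a point): Screw-lid jar standing on the bat, 56 mm in diameter, 70 mm high, loose, to be left alone. The point is its centre, half-way up.
- cup_center (a point): White cup standing on the bench, 69 mm in diameter, 64 mm high, loose, to be left alone. The point is its centre, half-way up.
- stamp_center (a point): Turned wooden stamp standing on the bench, 26 mm in diameter, 54 mm high, loose, to be left alone. The point is its centre, half-way up.
- banding_wheel: Banding wheel that stands at the back, fixed: a grey disc 200 mm in diameter whose top is 111 mm above the bench, on a foot 140 mm in diameter. Origin: centre of its underside. An obstacle only.

How it is judged:
By the outcome, as a careful person would: the job done as asked, in the order asked, and still so for the second after the job is handed in, with the robot touching nothing.
It also fails if it takes over 72 s, if anything falls off the work surface, if the arm or the gripper's body presses on something with over 40 N, if the wrist force passes 120 N, or if a joint passes its speed limit or range.

## Working session

There is one attempt and no reset: what is moved stays moved. The work goes in short steps, Python scripts to look and compute and a tool call to move; the robot and the scene stay as the last step left them, time stands still between calls to the robot, and variables do not carry over. Pictures are saved under pics/ and viewed, at most 10 in all, crops included, and the job is handed in when it is done.

Besides the shell and the picture viewer there is one more tool, called after "Call:" by a JSON object that holds its "method" and its "body", one argument or row to a line. arm_command: Moves the arm, as the interface text tells. Its arguments: {"type":"object","properties":{"motion":{"type":"array"},"claw":{"type":"number"},"force":{"type":"number"}},"required":["motion"]}

```bash
mkdir -p pics; ls; python3 - <<'E'
from cell import *
import cv2,numpy as np
for n in("scene","top"):
    cv2.imwrite(f"pics/{n}0.png",read_camera(n)); c=calibration(n); print(n,np.round(c["mtx"],1).tolist(),np.round(c["world_to_cam"],3).tolist())
print(state())
E
```

```text
pics
scene [[503.6, 0.0, 322.9], [0.0, 503.6, 204.1], [0.0, 0.0, 1.0]] [[0.628, -0.779, -0.001, -0.198], [-0.518, -0.417, -0.747, 0.415], [0.582, 0.469, -0.664, 0.619], [0.0, 0.0, 0.0, 1.0]]
top [[415.3, 0.0, 319.8], [0.0, 415.3, 202.1], [0.0, 0.0, 1.0]] [[0.002, -1.0, -0.011, 0.175], [-0.99, -0.0, -0.139, 0.548], [0.139, 0.011, -0.99, 1.058], [0.0, 0.0, 0.0, 1.0]]
{'time_s': 0.1, 'q': array([1.00822948e+00, 4.86969809e-02, 9.77341688e-02, 1.62201590e+00,
       2.02443714e-05, 1.44298178e+00]), 'qd': array([ 0.00038948, -0.00139567,  0.00371608, -0.0011989 ,  0.00017704,
       -0.00052056]), 'tau': array([ 2.50325778e-03, -3.39850545e+01,  3.20936251e+01,  1.58738316e-02,
       -1.00506550e-04, -1.69324682e-06]), 'eef_pos': array([0.2210365 , 0.47599287, 0.40361306]), 'tcp_rot': array([ 2.15668148e-01,  9.76466108e-01, -1.02339931e-03, -3.78758700e-04]), 'wrist_force': array([-0.86736053,  0.7278373 ,  1.35230456]), 'moment': array([0.02621317, 0.00951032, 0.01639285]), 'grip_force': 0.0, 'gripper_width': 0.0857143018591667}
```

View pics/scene0.png

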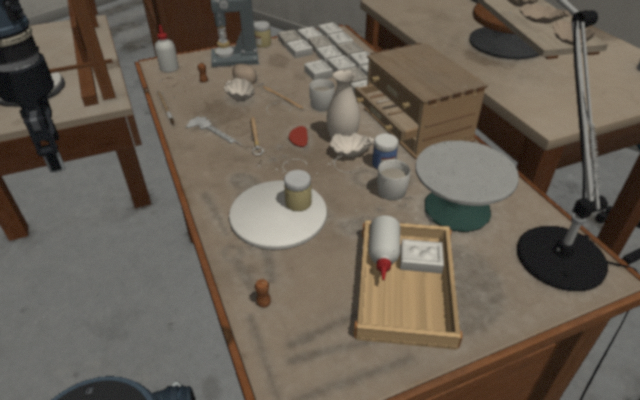

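View pics/top0.png

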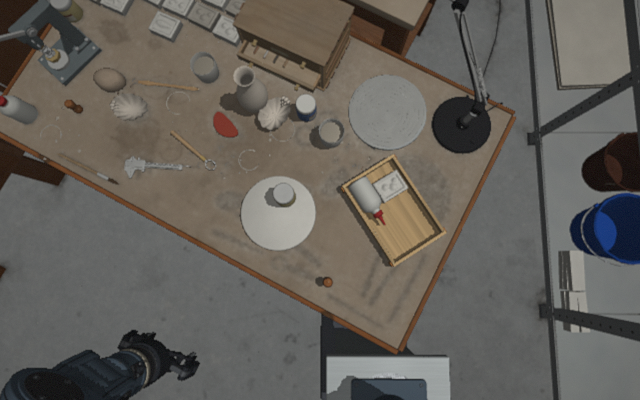

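The scene view shows the tray with the bottle (385,240) and mould (422,255), the bat (278,213), and the jar (298,190). The top view shows the bat (278,213), the tray corners about (393,156), (445,232), (394,265), (342,188), and the stamp (327,282). I'll crop and enlarge for detail.

```bash
cat > h.py <<'E'
from cell import *
import cv2,numpy as np
from scipy.spatial.transform import Rotation as R
C={n:calibration(n) for n in("scene","top")}
def cast(n,uv,z):
    c=C[n];M=np.array(c["world_to_cam"]);K=np.array(c["mtx"])
    d=M[:3,:3].T@np.linalg.solve(K,[uv[0],uv[1],1.]);o=-M[:3,:3].T@M[:3,3]
    return o+d*(z-o[2])/d[2]
def proj(n,p):
    c=C[n];q=np.array(c["world_to_cam"])@np.r_[p,1.];u=np.array(c["mtx"])@q[:3];return u[:2]/u[2]
def crop(n,x,y,w,h,s,f):
    im=read_camera(n)[y:y+h,x:x+w];cv2.imwrite(f,cv2.resize(im,None,fx=s,fy=s,interpolation=cv2.INTER_CUBIC));return im
E
python3 - <<'E'
from h import *
a=crop("top",325,145,130,130,4.5,"pics/t1.png")
b=crop("scene",345,210,125,140,4.2,"pics/s1.png")
E
```

```text
(no output)
```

View pics/t1.png

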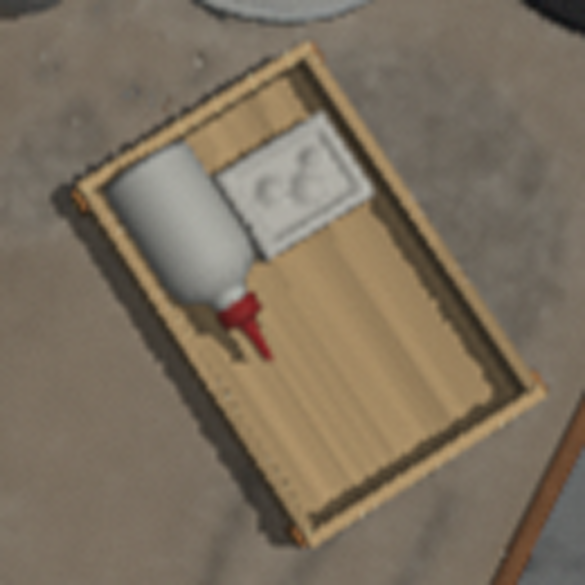

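View pics/s1.png

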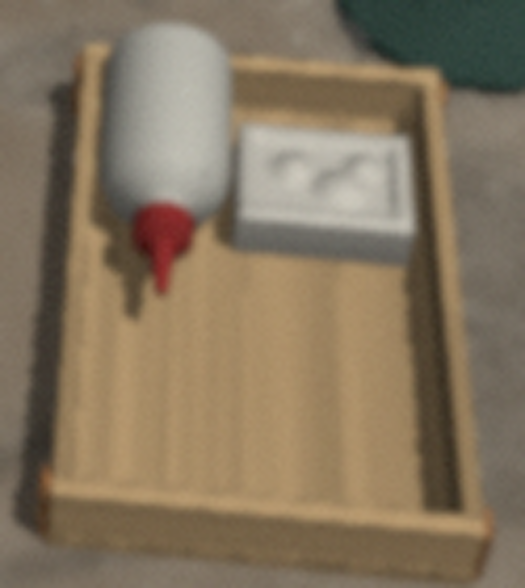

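The top crop shows the tray's rim corners at (310,45), (80,190), (310,545), (543,388). The mould's top corners are at (320,113), (373,190), (268,257), (217,183). The bottle's base silhouette is at (110,187) and (183,143), and its nozzle tip at (268,358). The scene crop agrees; the mould lies flat, close to the -y wall and against the bottle.

```bash
python3 - <<'E'
from h import *
t=lambda u,v,z:cast("top",(325+u/4.5,145+v/4.5),z)
P=np.array([t(*p,.036) for p in[(310,45),(80,190),(310,545),(543,388)]])
print("tray",P.round(4).tolist(),P.mean(0).round(4),[round(np.linalg.norm(P[i]-P[i-1]),4) for i in range(4)])
for a,b in((2,1),(3,0),(0,1),(3,2)): d=P[b]-P[a];print("ang",np.degrees(np.arctan2(d[1],d[0])).round(1))
M=np.array([t(*p,.035) for p in[(320,113),(373,190),(268,257),(217,183)]])
print("mould",M.mean(0).round(4),[round(np.linalg.norm(M[i]-M[i-1]),4) for i in range(4)])
for a,b in((2,3),(1,0),(0,3),(1,2)): d=M[b]-M[a];print("ang",np.degrees(np.arctan2(d[1],d[0])).round(1))
s=lambda u,v,z:cast("scene",(345+u/4.2,210+v/4.2),z)
S=np.array([s(*p,.035) for p in[(410,138),(410,240),(236,225),(245,125)]]);print("mould scene",S.mean(0).round(4),[round(np.linalg.norm(S[i]-S[i-1]),4) for i in range(4)])
for p in((110,187),(183,143),(160,310),(253,250),(268,358),(235,300)): print("bottle",p,t(*p,.037).round(4))
im=read_camera("top");hsv=cv2.cvtColor(im,cv2.COLOR_BGR2HSV)
# bat
roi=((hsv[...,2]>150)&(hsv[...,1]<60)).astype(np.uint8);n,l,st,ce=cv2.connectedComponentsWithStats(roi)
i=l[230,270];cn=max(cv2.findContours((l==i).astype(np.uint8),0,2)[0],key=cv2.contourArea)
(e,ax,_)=cv2.fitEllipse(cv2.convexHull(cn));print("bat px",e,ax,cast("top",e,.015).round(4),i)
g=cv2.medianBlur(hsv[...,2],3)
print("jar top",cast("top",(285,193),.07).round(4),"stamp",cast("top",(328,282),.054).round(4),"cup",cast("top",(330.5,129),.064),"wheel",cast("top",(387,112),.111))
d=im[170:215,260:310].copy();o=np.hstack([cv2.resize(im[165:255,230:330],None,fx=4,fy=4,interpolation=2)]);cv2.imwrite("pics/b1.png",o)
E
```

```text
tray [[0.6758, -0.0228, 0.036], [0.5879, 0.115, 0.036], [0.3807, -0.0161, 0.036], [0.4712, -0.1533, 0.036]] [ 0.5289 -0.0193  0.036 ] [np.float64(0.2427), np.float64(0.1634), np.float64(0.2452), np.float64(0.1643)]
ang 32.3
ang 32.5
ang 122.5
ang 123.4
mould [ 0.5908 -0.0119  0.035 ] [np.float64(0.0749), np.float64(0.0554), np.float64(0.0744), np.float64(0.053)]
ang 33.5
ang 33.0
ang 124.4
ang 122.5
mould scene [ 0.5886 -0.0159  0.035 ] [np.float64(0.0736), np.float64(0.0614), np.float64(0.0739), np.float64(0.061)]
bottle (110, 187) [0.5896 0.0973 0.037 ]
bottle (183, 143) [0.616  0.0538 0.037 ]
bottle (160, 310) [0.5165 0.0686 0.037 ]
bottle (253, 250) [0.552  0.0136 0.037 ]
bottle (268, 358) [0.4884 0.0061 0.037 ]
bottle (235, 300) [0.5224 0.0247 0.037 ]
bat px (278.37664794921875, 212.85316467285156) (72.25627136230469, 73.48323822021484) [0.5216 0.2878 0.015 ] 34
jar top [0.5668 0.2654 0.07  ] stamp [0.3408 0.1546 0.054 ] cup [0.73930189 0.14779158 0.064     ] wheel [0.76855052 0.00498407 0.111     ]
```

View pics/b1.png

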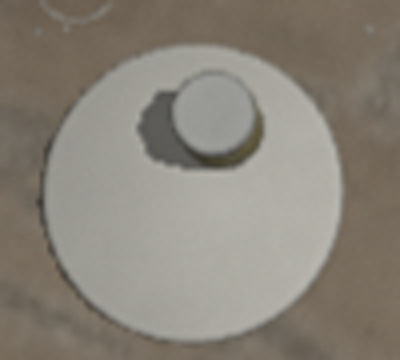

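The jar's lid is at crop (213,113), which puts the jar at about (0.567, 0.270); the bat's centre is at (0.521, 0.288). All sizes and heights agree. Next I move above the mould.

Call:
{"method": "arm_command", "body": {
  "motion": [
    [-0.4,-0.21,0,0],
    [-0.8,-0.43,0,0],
    [-0.9,-0.48,0,0]
  ],
  "claw": 1,
  "force": 25
}}

```text
time_s: 0.62
eef_pos: [0.3144, 0.3519, 0.4046]
tcp_rot: [0.217, 0.976, -0.0, 0.0]
wrist_force: [0.1, 0.2, 0.2]
gripper_width: 0.0853
grip_force: 0.0
```

Call:
{"method": "arm_command", "body": {
  "motion": [
    [-0.4,-0.21,0,0],
    [-0.8,-0.43,0,0],
    [-0.9,-0.48,0,0]
  ]
}}

```text
time_s: 1.0
eef_pos: [0.4067, 0.2294, 0.4046]
tcp_rot: [0.217, 0.976, -0.0, 0.0]
wrist_force: [-0.3, 0.4, 0.4]
gripper_width: 0.0852
grip_force: 0.0
```

Call:
{"method": "arm_command", "body": {
  "motion": [
    [-0.4,-0.21,0,0],
    [-0.8,-0.43,0,0],
    [-0.9,-0.48,0,0]
  ]
}}

```text
time_s: 1.38
eef_pos: [0.4989, 0.107, 0.4042]
tcp_rot: [0.217, 0.976, -0.0, -0.0]
wrist_force: [-0.6, 0.8, 0.3]
gripper_width: 0.0855
grip_force: 0.0
```

Call:
{"method": "arm_command", "body": {
  "motion": [
    [-0.4,-0.21,0.2,0.2],
    [-0.8,-0.43,0.5,0.4],
    [-0.9,-0.48,0.8,0.6],
    [-0.9,-0.48,0.8,0.73],
    [-0.9,-0.48,0.8,0.73],
    [-0.9,-0.48,0.8,0.73]
  ]
}}

```text
time_s: 2.12
eef_pos: [0.5897, -0.0121, 0.2858]
tcp_rot: [0.482, 0.876, 0.0, 0.001]
wrist_force: [0.7, 0.4, 0.5]
gripper_width: 0.0852
grip_force: 0.0
```

```bash
cat >> h.py <<'E'
def go(p,yaw=None,tool=155):
    """shift in tool units from the present pose to TCP target p"""
    s=state();r=R.from_quat(s["tcp_rot"]);d=r.inv().apply(np.array(p)-s["eef_pos"])/.15
    y=r.apply([0,1,0]);a=np.degrees(np.arctan2(y[1],y[0]))
    sp=None if yaw is None else (-((yaw-a+90)%180-90)/45).round(3)
    print("t",round(s["time_s"],2),"tcp",s["eef_pos"].round(4),"y-yaw",a.round(1),"shift",d.round(3),"spin",sp,"w",round(s["gripper_width"],4),"gf",round(s["grip_force"],1),"F",s["wrist_force"].round(1))
E
python3 - <<'E'
from h import *
go((.59,-.0135,.182),32.8)
a=crop("top",325,145,130,130,4.5,"pics/t2.png")
b=crop("scene",345,130,125,140,4.2,"pics/s2.png")
cv2.imwrite("pics/c2.png",np.hstack([cv2.resize(a,(390,390),interpolation=2),cv2.resize(b,(348,390),interpolation=2)]))
E
```

```text
t 2.12 tcp [ 0.5897 -0.0121  0.2858] y-yaw 32.3 shift [-0.008 -0.004  0.692] spin -0.01 w 0.0852 gf 0.0 F [0.7 0.4 0.5]
```

View pics/c2.png

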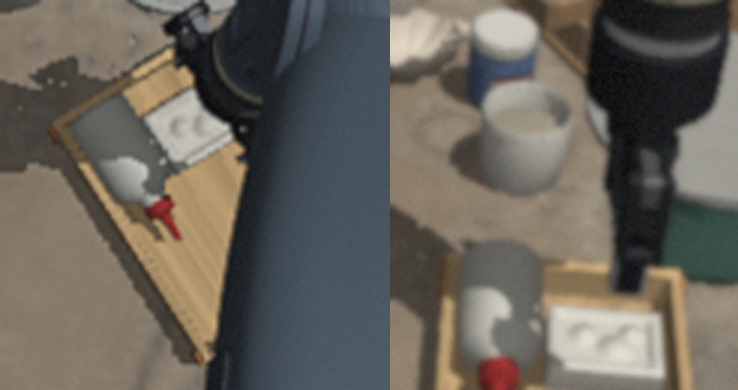

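The arm is over the mould with the fingers aligned to the tray's length. In the scene crop the far fingertip is at about (630,285), above the gap behind the mould. I descend.

Call:
{"method": "arm_command", "body": {
  "motion": [
    [-0.01,0,0.25,0],
    [-0.01,0,0.45,0],
    [-0.01,0,0.55,0],
    [-0.01,0,0.6,0],
    [-0.01,0,0.64,0],
    [-0.01,0,0.68,0],
    [-0.01,0,0.69,0],
    [-0.01,0,0.69,0]
  ]
}}

```text
time_s: 3.22
eef_pos: [0.5905, -0.0138, 0.1814]
tcp_rot: [0.483, 0.876, 0.0, 0.0]
wrist_force: [-0.0, -0.1, -0.4]
gripper_width: 0.0853
grip_force: 0.0
```

Call:
{"method": "arm_command", "body": {
  "motion": [
    [0,0,0,0],
    [0,0,0,0],
    [0,0,0,0],
    [0,0,0,0],
    [0,0,0,0],
    [0,0,0,0],
    [0,0,0,0],
    [0,0,0,0]
  ],
  "claw": -1,
  "force": 28
}}

```text
time_s: 4.22
eef_pos: [0.5908, -0.0138, 0.182]
tcp_rot: [0.483, 0.876, 0.0, 0.001]
wrist_force: [1.3, -0.3, 6.2]
gripper_width: 0.0575
grip_force: 33.1
```

Call:
{"method": "arm_command", "body": {
  "motion": [
    [0,0,-0.03,0],
    [0,0,-0.06,0],
    [0,0,-0.1,0],
    [0,0,-0.1,0]
  ]
}}

```text
time_s: 4.72
eef_pos: [0.5906, -0.0138, 0.1967]
tcp_rot: [0.483, 0.876, 0.0, 0.0]
wrist_force: [0.1, -0.3, -0.2]
gripper_width: 0.0575
grip_force: 32.5
```

Call:
{"method": "arm_command", "body": {
  "motion": [
    [0,0,-0.1,0],
    [0,0,-0.3,0],
    [0,0,-0.5,0],
    [0,0,-0.6,0],
    [0,0,-0.6,0],
    [0,0,-0.6,0]
  ],
  "force": 25
}}

```text
time_s: 5.48
eef_pos: [0.59, -0.0138, 0.2849]
tcp_rot: [0.483, 0.876, -0.0, -0.001]
wrist_force: [0.8, 0.6, -1.3]
gripper_width: 0.0577
grip_force: 32.5
```

```bash
python3 - <<'E'
from h import *
go((.475,.13,.2867))
a=read_camera("scene");cv2.imwrite("pics/s3.png",cv2.resize(a[100:360,230:500],None,fx=2.2,fy=2.2,interpolation=2))
E
```

```text
t 5.47 tcp [ 0.59   -0.0138  0.2849] y-yaw 32.2 shift [ 1.219 -0.137 -0.01 ] spin None w 0.0577 gf 32.5 F [ 0.8  0.6 -1.3]
```

View pics/s3.png

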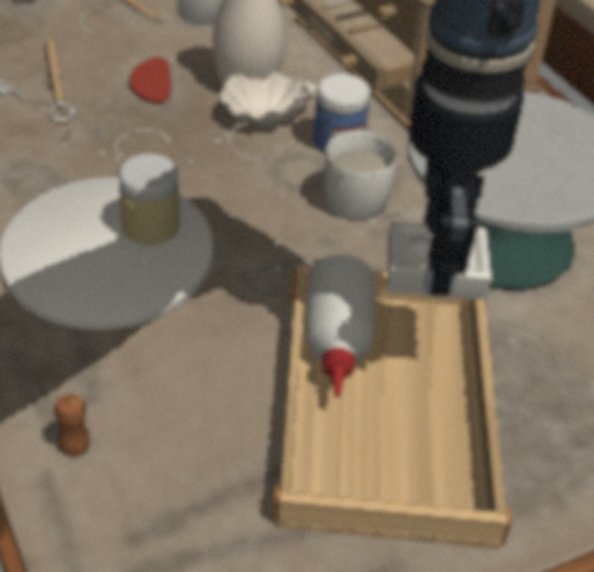

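The mould is level in the fingers and clear of the tray; the bottle lies where it was, at (340,310). Next I carry the mould to the bare bench between tray and bat.

Call:
{"method": "arm_command", "body": {
  "motion": [
    [0.3,-0.03,0,0],
    [0.6,-0.07,0,0],
    [0.9,-0.1,0,0],
    [1.0,-0.12,0,0],
    [1.0,-0.13,0,0],
    [1.0,-0.13,0,0]
  ]
}}

```text
time_s: 6.28
eef_pos: [0.4944, 0.1019, 0.2858]
tcp_rot: [0.483, 0.875, -0.0, 0.0]
wrist_force: [-0.0, -0.5, -0.1]
gripper_width: 0.0576
grip_force: 32.4
```

Call:
{"method": "arm_command", "body": {
  "motion": [
    [0.15,0,0.1,0],
    [0.22,0,0.3,0],
    [0.22,0,0.48,0],
    [0.22,0,0.6,0],
    [0.22,0,0.66,0],
    [0.22,0,0.68,0],
    [0.22,0,0.68,0]
  ]
}}

```text
time_s: 7.15
eef_pos: [0.4769, 0.1305, 0.1849]
tcp_rot: [0.483, 0.876, 0.0, 0.001]
wrist_force: [0.5, 0.3, -0.7]
gripper_width: 0.0578
grip_force: 32.4
```

```bash
python3 - <<'E'
from h import *
go((.475,.13,.1745))
E
```

```text
t 7.15 tcp [0.4769 0.1305 0.1849] y-yaw 32.2 shift [ 0.004 -0.012  0.069] spin None w 0.0578 gf 32.4 F [ 0.5  0.3 -0.7]
```

Call:
{"method": "arm_command", "body": {
  "motion": [
    [0,0,0.02,0],
    [0,0,0.035,0],
    [0,0,0.045,0],
    [0,0,0.055,0],
    [0,0,0.062,0],
    [0,0,0.068,0],
    [0,0,0.07,0],
    [0,0,0.07,0]
  ]
}}

```text
time_s: 8.15
eef_pos: [0.4763, 0.1306, 0.174]
tcp_rot: [0.483, 0.876, 0.0, 0.0]
wrist_force: [-1.2, 0.1, 1.1]
gripper_width: 0.0576
grip_force: 32.7
```

Call:
{"method": "arm_command", "body": {
  "motion": [
    [0,0,0,0],
    [0,0,0,0],
    [0,0,0,0],
    [0,0,0,0],
    [0,0,0,0],
    [0,0,0,0]
  ],
  "claw": 1
}}

```text
time_s: 8.9
eef_pos: [0.4763, 0.1306, 0.1737]
tcp_rot: [0.483, 0.876, 0.0, -0.0]
wrist_force: [-0.1, -0.1, 0.1]
gripper_width: 0.0853
grip_force: 0.0
```

Call:
{"method": "arm_command", "body": {
  "motion": [
    [0,0,-0.1,0],
    [0,0,-0.4,0],
    [0,0,-0.8,0],
    [0,0,-1,0],
    [0,0,-1,0],
    [0,0,-1,0]
  ]
}}

```text
time_s: 9.65
eef_pos: [0.476, 0.1306, 0.3233]
tcp_rot: [0.483, 0.876, -0.0, -0.0]
wrist_force: [-0.4, -0.5, -1.2]
gripper_width: 0.0857
grip_force: 0.0
```

```bash
python3 - <<'E'
from h import *
go((.475,.13,.1745))
a=read_camera("top");hsv=cv2.cvtColor(a,cv2.COLOR_BGR2HSV)
np.save("a.npy",a)
red=(((hsv[...,0]<8)|(hsv[...,0]>172))&(hsv[...,1]>130)&(hsv[...,2]>60)).astype(np.uint8)
red[:, :340]=0;red[:,460:]=0;red[:150]=0;red[280:]=0
ys,xs=np.nonzero(red);print(len(xs),xs.min(),xs.max(),ys.min(),ys.max()); 
cv2.imwrite("pics/t3.png",cv2.resize(a[145:275,290:450],None,fx=5,fy=4.5,interpolation=2)[:, :800])
E
```

```text
t 9.65 tcp [0.476  0.1306 0.3233] y-yaw 32.2 shift [ 0.    -0.007  0.992] spin None w 0.0857 gf 0.0 F [-0.4 -0.5 -1.2]Traceback (most recent call last):
  File "<stdin>", line 7, in <module>
    return umr_minimum(a, axis, None, out, keepdims, initial, where)
ValueError: zero-size array to reduction operation minimum which has no identity
```

```bash
python3 - <<'E'
from h import *
print(state()["q"].round(2));go((.543,.0356,.208),122.2)
a=read_camera("scene");b=read_camera("top");np.save("a.npy",a)
cv2.imwrite("pics/s4.png",np.hstack([cv2.resize(a[150:360,230:480],(460,386),interpolation=2),cv2.resize(b[140:280,300:430],(340,386),interpolation=2)]))
E
```

```text
[ 0.13 -0.04 -0.15  1.46  0.    1.14]
t 9.7 tcp [0.4758 0.1305 0.3224] y-yaw 32.2 shift [-0.775  0.043  0.762] spin -1.999 w 0.0858 gf 0.0 F [0.  0.1 0. ]
```

View pics/s4.png

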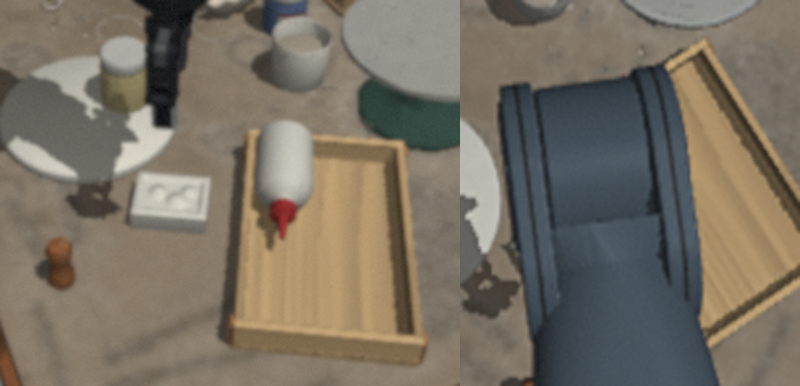

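The mould lies flat and face up on the bench at (170,200) in the left panel. The bottle is unmoved along the wall at (285,165), and the jar, cup and stamp are in place. Next I go above the bottle.

Call:
{"method": "arm_command", "body": {
  "motion": [
    [-0.2,0.01,0,-0.2],
    [-0.5,0.03,0,-0.45],
    [-0.775,0.043,0,-0.7],
    [-0.775,0.043,0,-0.9],
    [-0.775,0.043,0,-1],
    [-0.775,0.043,0,-1]
  ]
}}

```text
time_s: 10.55
eef_pos: [0.5434, 0.0355, 0.3221]
tcp_rot: [0.112, 0.994, -0.0, -0.002]
wrist_force: [0.2, -0.4, 0.2]
gripper_width: 0.0854
grip_force: 0.0
```

Call:
{"method": "arm_command", "body": {
  "motion": [
    [0,0,0.1,-0.23],
    [0,0,0.2,-0.46],
    [0,0,0.3,-0.69],
    [0,0,0.4,-0.9],
    [0,0,0.4,-1],
    [0,0,0.4,-1],
    [0,0,0.4,-1]
  ]
}}

```text
time_s: 11.42
eef_pos: [0.5437, 0.0358, 0.2636]
tcp_rot: [-0.277, 0.961, 0.0, -0.0]
wrist_force: [0.2, -0.1, -0.7]
gripper_width: 0.0857
grip_force: 0.0
```

```bash
python3 - <<'E'
from h import *
go((.543,.0356,.208),122.2)
E
```

```text
t 11.43 tcp [0.5437 0.0358 0.2636] y-yaw 122.2 shift [0.005 0.001 0.371] spin -0.001 w 0.0857 gf 0.0 F [ 0.2 -0.1 -0.7]
```

Call:
{"method": "arm_command", "body": {
  "motion": [
    [0,0,0.15,0],
    [0,0,0.25,0],
    [0,0,0.32,0],
    [0,0,0.36,0],
    [0,0,0.37,0],
    [0,0,0.37,0]
  ]
}}

```text
time_s: 12.18
eef_pos: [0.544, 0.0357, 0.2086]
tcp_rot: [-0.278, 0.961, -0.0, 0.0]
wrist_force: [-0.8, 0.6, 0.5]
gripper_width: 0.0857
grip_force: 0.0
```

Call:
{"method": "arm_command", "body": {
  "motion": [
    [0,0,0,0],
    [0,0,0,0],
    [0,0,0,0],
    [0,0,0,0],
    [0,0,0,0],
    [0,0,0,0],
    [0,0,0,0],
    [0,0,0,0]
  ],
  "claw": -1,
  "force": 20
}}

```text
time_s: 13.18
eef_pos: [0.5439, 0.0358, 0.2092]
tcp_rot: [-0.278, 0.961, 0.0, 0.0]
wrist_force: [-2.0, 1.0, 5.3]
gripper_width: 0.0543
grip_force: 20.9
```

Call:
{"method": "arm_command", "body": {
  "motion": [
    [0,-0.03,0,0],
    [0,-0.07,0,0],
    [0,-0.11,0,0],
    [0,-0.15,0,0],
    [0,-0.19,0,0],
    [0,-0.23,0,0],
    [0,-0.26,0,0],
    [0,-0.28,0,0],
    [0,-0.28,0,0],
    [0,-0.28,0,0]
  ]
}}

```text
time_s: 14.42
eef_pos: [0.5665, 0.0006, 0.2092]
tcp_rot: [-0.278, 0.961, 0.001, 0.001]
wrist_force: [-2.0, 1.7, 5.2]
gripper_width: 0.0546
grip_force: 20.9
```

Call:
{"method": "arm_command", "body": {
  "motion": [
    [0,0,0,0],
    [0,0,0,0],
    [0,0,0,0],
    [0,0,0,0],
    [0,0,0,0]
  ],
  "claw": 1
}}

```text
time_s: 15.05
eef_pos: [0.5661, 0.0001, 0.2081]
tcp_rot: [-0.278, 0.961, -0.0, -0.0]
wrist_force: [0.1, -0.8, -0.9]
gripper_width: 0.0851
grip_force: 0.0
```

```bash
python3 - <<'E'
from h import *
go((.5595,-.004,.200),122.2)
a=read_camera("scene");b=read_camera("top")
cv2.imwrite("pics/s5.png",np.hstack([cv2.resize(a[200:350,340:480],None,fx=3,fy=3,interpolation=2),cv2.resize(b[150:270,335:455],(375,450),interpolation=2)]))
h=cv2.cvtColor(a,cv2.COLOR_BGR2HSV);m=((h[...,0]<8)|(h[...,0]>172))&(h[...,1]>140)&(h[...,2]>60);m[:210]=0;m[330:]=0;m[:,:370]=0;m[:,450:]=0
ys,xs=np.nonzero(m);print(len(xs),xs.min(),xs.max(),ys.min(),ys.max());i=ys.argmax();print("nozzle tip",cast("scene",(xs[i],ys[i]),.037),"red mean",cast("scene",(xs.mean(),ys.mean()),.037))
E
```

```text
t 15.05 tcp [5.661e-01 1.000e-04 2.081e-01] y-yaw 122.2 shift [0.052 0.    0.054] spin 0.001 w 0.0851 gf 0.0 F [ 0.1 -0.8 -0.9]
171 403 416 261 280
nozzle tip [ 0.51871327 -0.03391467  0.037     ] red mean [ 0.54064714 -0.01781067  0.037     ]
```

View pics/s5.png

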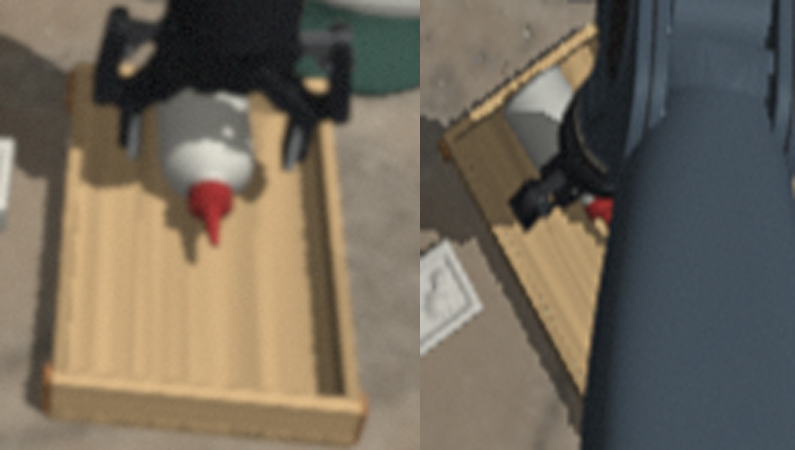

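The bottle now lies free in mid-tray, nozzle tip at (213,240), with the open fingers astride the body's nozzle end. I go deeper and grip.

Call:
{"method": "arm_command", "body": {
  "motion": [
    [0.03,0,0.02,0],
    [0.03,0,0.04,0],
    [0.03,0,0.055,0],
    [0.03,0,0.055,0]
  ]
}}

```text
time_s: 15.65
eef_pos: [0.5622, -0.0022, 0.1995]
tcp_rot: [-0.278, 0.961, 0.0, -0.0]
wrist_force: [-0.5, 0.0, -1.0]
gripper_width: 0.0857
grip_force: 0.0
```

Call:
{"method": "arm_command", "body": {
  "motion": [
    [0,0,0,0],
    [0,0,0,0],
    [0,0,0,0],
    [0,0,0,0],
    [0,0,0,0],
    [0,0,0,0],
    [0,0,0,0]
  ],
  "claw": -1,
  "force": 20
}}

```text
time_s: 16.52
eef_pos: [0.5625, -0.0022, 0.2004]
tcp_rot: [-0.278, 0.961, -0.0, 0.0]
wrist_force: [-1.4, 0.2, 5.8]
gripper_width: 0.0542
grip_force: 20.7
```

Call:
{"method": "arm_command", "body": {
  "motion": [
    [0,0,-0.03,0],
    [0,0,-0.1,0],
    [0,0,-0.2,0],
    [0,0,-0.3,0],
    [0,0,-0.4,0],
    [0,0,-0.4,0],
    [0,0,-0.4,0]
  ]
}}

```text
time_s: 17.4
eef_pos: [0.5623, -0.0022, 0.2599]
tcp_rot: [-0.278, 0.961, 0.0, -0.0]
wrist_force: [-1.3, -0.1, -2.1]
gripper_width: 0.0547
grip_force: 20.7
```

```bash
cat >> h.py <<'E'
def red(n,box):
    a=read_camera(n);h=cv2.cvtColor(a,cv2.COLOR_BGR2HSV);m=((h[...,0]<8)|(h[...,0]>172))&(h[...,1]>140)&(h[...,2]>40)
    x0,x1,y0,y1=box;k=np.zeros_like(m);k[y0:y1,x0:x1]=m[y0:y1,x0:x1];n_,l,st,c=cv2.connectedComponentsWithStats(k.astype(np.uint8))
    print(n,[(st[i].tolist(),c[i].round(1).tolist()) for i in range(1,n_) if st[i][4]>8]);return a
E
python3 - <<'E'
from h import *
go((.52,.29,.3),122.2)
a=red("scene",(360,460,180,330));b=red("top",(340,440,150,270))
np.save("a.npy",a);np.save("b.npy",b)
s=state();r=R.from_quat(s["tcp_rot"]);c=s["eef_pos"]+np.array([0,0,-.1635])
for th in(0,20,40,60,90):
    t=np.radians(th);u=np.array([-.846*np.cos(t),-.533*np.cos(t),np.sin(t)])
    print(th,[proj("scene",c+u*k).round(0).tolist() for k in(-.08,.025,.056)])
E
```

```text
t 17.4 tcp [ 0.5623 -0.0022  0.2599] y-yaw 122.2 shift [-0.801  1.798 -0.267] spin 0.001 w 0.0547 gf 20.7 F [-1.3 -0.1 -2.1]
scene [([408, 237, 14, 20, 182], [414.6, 244.4])]
top [([393, 201, 10, 7, 40], [397.6, 203.3])]
0 [[412.0, 204.0], [412.0, 245.0], [413.0, 258.0]]
20 [[410.0, 217.0], [413.0, 241.0], [414.0, 249.0]]
40 [[409.0, 231.0], [414.0, 236.0], [415.0, 237.0]]
60 [[408.0, 245.0], [414.0, 231.0], [416.0, 226.0]]
90 [[407.0, 265.0], [414.0, 224.0], [416.0, 211.0]]
```

The bottle is held nearly horizontal. I'll ease the grip a little, low over the tray floor, so its weight swings the base down.

Call:
{"method": "arm_command", "body": {
  "motion": [
    [0,0,0,0],
    [0,0,0,0],
    [0,0,0,0]
  ],
  "claw": 0.29
}}

```text
time_s: 17.88
eef_pos: [0.5623, -0.0022, 0.2597]
tcp_rot: [-0.278, 0.961, 0.0, -0.0]
wrist_force: [0.2, 0.5, -0.8]
gripper_width: 0.055
grip_force: 10.5
```

Call:
{"method": "arm_command", "body": {
  "motion": [
    [0,0,0,0],
    [0,0,0,0],
    [0,0,0,0]
  ],
  "claw": 0.3
}}

```text
time_s: 18.25
eef_pos: [0.5625, -0.0022, 0.2602]
tcp_rot: [-0.278, 0.961, -0.0, 0.0]
wrist_force: [-0.5, -0.5, -0.3]
gripper_width: 0.0554
grip_force: 0.0
```

```bash
python3 - <<'E'
from h import *
go((.52,.29,.3),122.2)
a=red("scene",(360,460,180,330))
E
```

```text
t 18.25 tcp [ 0.5625 -0.0022  0.2602] y-yaw 122.2 shift [-0.8    1.799 -0.265] spin 0.001 w 0.0554 gf 0.0 F [-0.5 -0.5 -0.3]
scene []
```

```bash
python3 - <<'E'
from h import *
a=read_camera("scene");h=cv2.cvtColor(a,cv2.COLOR_BGR2HSV)
m=(((h[...,0]<10)|(h[...,0]>168))&(h[...,1]>90)&(h[...,2]>30)).astype(np.uint8);m[:,:300]=0;m[:,500:]=0
n,l,st,c=cv2.connectedComponentsWithStats(m);print([s.tolist() for s in st[1:] if s[4]>5])
# white-ish body pixels in tray
w=((h[...,1]<35)&(h[...,2]>70)).astype(np.uint8);w[:205]=0;w[330:]=0;w[:,:365]=0;w[:,452:]=0
n,l,st,c=cv2.connectedComponentsWithStats(w);print([(s.tolist(),c[i+1].round(0).tolist()) for i,s in enumerate(st[1:]) if s[4]>20])
z=.2602-.1635
for th in(0,45,90):
    t=np.radians(th);u=np.array([-.846*np.cos(t),-.533*np.cos(t),np.sin(t)]);c0=np.array([.5625,-.0022,z])
    print(th,[proj("scene",c0+u*k).round(0).tolist() for k in(-.08,0,.025,.056)])
cv2.imwrite("pics/last.png",cv2.resize(a[150:340,340:480],None,fx=3.5,fy=3,interpolation=2))
E
```

```text
[[383, 45, 4, 3, 6], [492, 119, 2, 5, 6], [300, 126, 8, 21, 151], [481, 127, 7, 3, 10], [488, 129, 3, 4, 6], [488, 135, 5, 4, 6], [389, 194, 10, 13, 90]]
[([383, 210, 31, 45, 959], [400.0, 235.0]), ([430, 227, 5, 13, 39], [433.0, 233.0])]
0 [[412.0, 204.0], [412.0, 234.0], [413.0, 244.0], [413.0, 258.0]]
45 [[409.0, 234.0], [412.0, 234.0], [414.0, 234.0], [416.0, 234.0]]
90 [[407.0, 264.0], [412.0, 234.0], [414.0, 224.0], [416.0, 210.0]]
```

View pics/last.png

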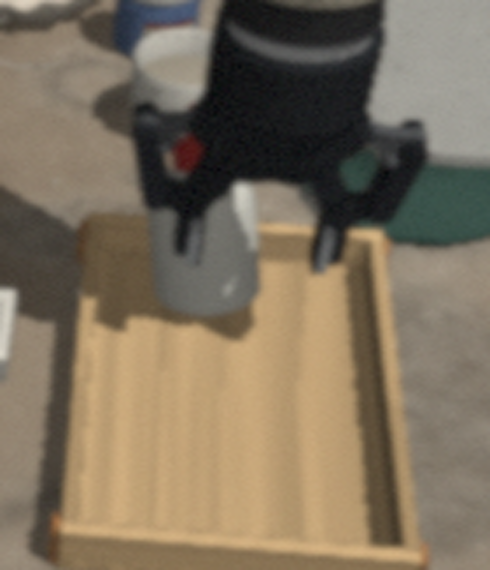

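The bottle has slipped out of the fingers. It now stands roughly upright behind the left finger: its base's front edge is at crop (205,310), and the red cap shows at (187,152) through the finger linkage, so it leans back and left. I compute its tilt before moving anything.

```bash
python3 - <<'E'
from h import *
from scipy.optimize import least_squares
tf=lambda p:(np.array([[.845,.535],[-.535,.845]])@(np.array(p)[:2]-[.5289,-.0193])).round(3)
f=lambda u,v:(340+u/3.5,150+v/3)
F=cast("scene",f(205,312),.008);print("front edge",F.round(3),tf(F))
cam=-C["scene"]["world_to_cam"][:3,:3].T@C["scene"]["world_to_cam"][:3,3]
d=(F-cam)[:2];d/=np.linalg.norm(d);B=F+np.r_[d*.029,0];print("base c",B.round(3),tf(B))
for dz in(0,.005): print("l,r",[tf(cast("scene",f(*p),.015)) for p in((157,300),(258,293))])
K=f(187,152)
for z in(.09,.1,.11,.12): p=cast("scene",K,z);print(z,p.round(3),tf(p),"dist base",np.linalg.norm(p-B).round(3),"tilt",np.degrees(np.arccos((p-B)[2]/np.linalg.norm(p-B))).round(1))
print("tcp",tf((.5625,-.0022)))
b=red("top",(300,460,100,290))
E
```

```text
front edge [0.582 0.028 0.008] [0.07  0.012]
base c [0.608 0.041 0.008] [0.099 0.009]
l,r [array([0.071, 0.039]), array([ 0.084, -0.016])]
l,r [array([0.071, 0.039]), array([ 0.084, -0.016])]
0.09 [0.623 0.076 0.09 ] [0.13 0.03] dist base 0.09 tilt 24.5
0.1 [0.613 0.07  0.1  ] [0.119 0.031] dist base 0.096 tilt 17.6
0.11 [0.602 0.065 0.11 ] [0.107 0.032] dist base 0.105 tilt 13.1
0.12 [0.592 0.059 0.12 ] [0.095 0.032] dist base 0.114 tilt 11.9
tcp [ 0.038 -0.004]
top [([361, 177, 10, 10, 74], [365.5, 181.5])]
```

```bash
python3 - <<'E'
from h import *
tf=lambda p:(np.array([[.845,.535],[-.535,.845]])@(np.array(p)[:2]-[.5289,-.0193])).round(3)
for z in(.1,.115,.13,.145): print(z,"top",tf(cast("top",(365.5,181.5),z)),"scene",tf(cast("scene",(394,200.5),z)))
a=read_camera("top");g=cv2.cvtColor(a,cv2.COLOR_BGR2HSV)
for y in range(150,222,3): print(y,"".join("R" if ((h<10 or h>168) and s>110) else "#" if v<60 else "w" if s<40 else "." for h,s,v in g[y,335:420:2]))
s=read_camera("scene");g=cv2.cvtColor(s,cv2.COLOR_BGR2HSV)
for y in range(182,262,3): print(y,"".join("R" if ((h<10 or h>168) and q>110) else "#" if v<60 else "w" if q<40 else "." for h,q,v in g[y,365:455:2]))
E
```

```text
0.1 top [0.095 0.034] scene [0.119 0.03 ]
0.115 top [0.094 0.037] scene [0.102 0.031]
0.13 top [0.092 0.04 ] scene [0.084 0.032]
0.145 top [0.091 0.043] scene [0.067 0.033]
150 ..................w.w..wwwwww..########....
153 ..................ww............#######....
156 ................................#######....
159 .................w..............#######....
162 ...............................########....
165 .........ww...................#########....
168 .............................##########..w.
171 ............................##########...w.
174 ..ww.w.....................###########.....
177 w..w..........wwwwwww.....############.....
180 wwww........ww.RRRwwww...#############..#..
183 wwwww.......w.RRRRRwwww..###w########...#..
186 www.........w.RRRRRwwwww.####w#######...#..
189 ww..........www.R.wwwwww######w######.###..
192 wwww#........wwwwwwwwww#################...
195 www............wwwwww###################...
198 w.................######################...
201 ...................#w######........####....
204 ....................###............####....
207 ...........
[... 874 characters left out ...]

221 .........wwww####wwwwwww........w###########.
224 .........wwww##wwwwwwwww.........######ww##..
227 .........wwww##wwwwwwwww.........#ww#........
230 .........wwww##wwwwwwwww.........#ww#.......w
233 .........wwww#wwwwwwwwww.........ww#.........
236 .........wwwwwwwwwwwwwww.........ww#.........
239 ..........wwwwwwwwwwwwww.........w...........
242 ..........wwwwwwwwwwwwww.....................
245 ..........wwwwwwwwwwwwww.....................
248 ..........wwwwwwwwwwwwww.....................
251 ...........wwwwwwwwwwww......................
254 ............wwwwwwwwww.......................
257 .................w...........................
260 .............................................
```

Call:
{"method": "arm_command", "body": {
  "motion": [
    [0,0,0,0],
    [0,0,0,0],
    [0,0,0,0],
    [0,0,0,0],
    [0,0,0,0],
    [0,0,0,0]
  ]
}}

```text
time_s: 19.25
eef_pos: [0.5624, -0.0022, 0.26]
tcp_rot: [-0.278, 0.961, 0.0, 0.0]
wrist_force: [0.0, 0.2, -0.2]
gripper_width: 0.0555
grip_force: 0.0
```

```bash
cat >> h.py <<'E'
def asc(n,x0,x1,y0,y1,sx=2,sy=3):
    g=cv2.cvtColor(read_camera(n),cv2.COLOR_BGR2HSV)
    for y in range(y0,y1,sy): print(y,"".join("R" if ((h<10 or h>168) and q>110) else "#" if v<60 else "w" if q<40 else "." for h,q,v in g[y,x0:x1:sx]))
tf=lambda p:(np.array([[.845,.535],[-.535,.845]])@(np.array(p)[:2]-[.5289,-.0193])).round(3)
E
python3 - <<'E'
from h import *
print(state()["wrist_force"])
asc("scene",365,455,182,262);asc("top",345,400,165,204)
E
```

```text
[ 0.04782662  0.16500493 -0.20960372]
182 ......wwwwwwwwwww#######################wwwww
185 ......w###wwwwww########################wwwww
188 ......##################################wwwww
191 ......##################################wwwww
194 .......#######w##########################wwww
197 .......#####wwww#############################
200 .......####w.....########################w###
203 ........###.....#######################.###w#
206 ........###.....#####################....####
209 ........####...######################...#####
212 ........#############RR.w....ww######...#####
215 ........############.R.wwww...ww#############
218 .........#########wwwwwwwww....ww############
221 ............w####wwwwwwwwww......###########.
224 ............w##wwwwwwwwwwww......######ww##..
227 ...........ww##wwwwwwwwwwww......#ww#........
230 ...........ww##wwwwwwwwwww.......#ww#.......w
233 ...........ww#wwwwwwwwwwww......#ww#.........
236 ...........wwwwwwwwwwwwwww.......ww#.........
239 ...........wwwwwwwwwwwwww........w...........
242 ...........wwwwwwwwwwwwww....................
245 ..........wwwwwwwwwwwwwww....................
248 ..........wwwwwwwwwwwwww.....................
251 ...........wwwwwwwwwwwww.....................
254 ............wwwwwwwwwww......................
257 ................wwwww........................
260 .............................................
165 ....ww...................###
168 ........................####
171 .......................#####
174 w...........wwwwww....######
177 ...........www.RRRww.#######
180 .w........www.RRRR.w########
183 .........wwww.RRRR.####w####
186 .........wwwwww..ww#########
189 .........wwwwwwwwww######w##
192 .........wwwwwwwww#########w
195 ..........wwwwww############
198 .............###############
201 ..............#w######......
```

The bottle was rocking on its base and is settling upright in the tray: the top view now has the cap at (377,180) within the body disc. I raise the arm and let it settle.

Call:
{"method": "arm_command", "body": {
  "motion": [
    [0,0,-0.1,0],
    [0,0,-0.3,0],
    [0,0,-0.6,0],
    [0,0,-0.8,0],
    [0,0,-0.8,0],
    [0,0,-0.8,0],
    [0,0,-0.8,0],
    [0,0,-0.8,0]
  ],
  "claw": 1
}}

```text
time_s: 20.35
eef_pos: [0.562, -0.0022, 0.3784]
tcp_rot: [-0.278, 0.961, 0.001, -0.001]
wrist_force: [-0.5, -0.2, 0.4]
gripper_width: 0.0854
grip_force: 0.0
```

```bash
python3 - <<'E'
from h import *
asc("scene",365,455,182,262);asc("top",345,400,165,204)
for i in range(3): red("scene",(365,455,182,262));red("top",(345,400,165,204))
E
```

```text
182 ......wwwwwwwwwwwwwwww.......wwwwwwwwwwwwwwww
185 ......wwwwwwwwwwwwwwww........wwwwwwwwwwwwwww
188 .......wwwwwwwwwwwwww..........wwwwwwwwwwwwww
191 .......wwwwwwwwwwwwww............wwwwwwwwwwww
194 .......wwwwwwwwwwwww...........ww.wwwwwwwwwww
197 .........wwwwwwwwww.R.........w......wwwwwwww
200 ....................RR........w.......###wwww
203 ...................RRR........w........#####.
206 .................RRRRRR.......w...........###
209 .................RRRRRR.......w..............
212 ..............ww.RRRRRR.......w#.............
215 .............wwww.RRRR.www....www............
218 ............wwwwwwwwwwwwwww.....ww...........
221 ............wwwwwwwwwwwwwww......ww#.........
224 ............wwwwwwwwwwwwwww..........#.......
227 ...........wwwwwwwwwwwwwwww..................
230 ...........wwwwwwwwwwwwwww..................w
233 ...........wwwwwwwwwwwwwww...................
236 ...........wwwwwwwwwwwwwww...................
239 ...........wwwwwwwwwwwwww....................
242 ...........wwwwwwwwwwwwww....................
245 ..........wwwwwwwwwwwwwww....................

[... 269 characters left out ...]
..........###
168 ........................####
171 ........................####
174 w...........wwwwww......####
177 ...........wwwRRRR.w....####
180 ww........www.RRRRRw...#####
183 .........wwwwwRRRR.w########
186 .........wwwwwwwwwww########
189 .........wwwwwwww###########
192 .........wwwwww######..####.
195 ..........wwww###########...
198 ...............######.......
201 ................##..........
scene [([398, 197, 13, 19, 136], [404.4, 208.9])]
top [([372, 176, 10, 10, 71], [376.3, 180.4])]
scene [([398, 198, 13, 18, 138], [404.3, 208.8])]
top [([372, 176, 10, 10, 72], [376.3, 180.4])]
scene [([398, 197, 13, 19, 135], [404.5, 208.8])]
top [([372, 176, 10, 10, 72], [376.3, 180.4])]
```

The bottle stands upright and still. I locate its axis and go over it.

```bash
python3 - <<'E'
from h import *
P=[cast("top",(376.3,180.4),.120),cast("scene",(404.5,209.5),.116),cast("scene",(405,197),.145),cast("top",(376.5,181),.114)]
for p in P: print(p.round(4),tf(p))
f=cast("scene",(401,257.5),.008);cam=-C["scene"]["world_to_cam"][:3,:3].T@C["scene"]["world_to_cam"][:3,3];d=(f-cam)[:2];d/=np.linalg.norm(d);print("base",(f[:2]+d*.029).round(4))
p=np.mean(P[:3],0);go((p[0],p[1],.255),122.2)
E
```

```text
[0.5901 0.0363 0.12  ] [0.081 0.014]
[0.5885 0.0328 0.116 ] [0.078 0.012]
[0.5876 0.0348 0.145 ] [0.079 0.014]
[0.5897 0.035  0.114 ] [0.08  0.013]
base [0.6032 0.0327]
t 20.75 tcp [ 0.5624 -0.0022  0.3799] y-yaw 122.2 shift [-0.28   0.114  0.833] spin 0.001 w 0.0853 gf 0.0 F [ 0.1  0.1 -1.3]
```

```bash
python3 - <<'E'
from h import *
t=np.linspace(0,6.283,72)
for n in("scene","top"):
  for z,r in((.008,.029),(.09,.029),(.114,.014),(.145,.003)):
    q=np.array([proj(n,(.589+r*np.cos(a),.035+r*np.sin(a),z)) for a in t]);print(n,z,q.min(0).round(1),q.max(0).round(1))
a=read_camera("scene");print(a[246:268:1,401].tolist());print(a[240,380:420].tolist()[::2])
E
```

```text
scene 0.008 [382.6 239.5] [412.8 261.6]
scene 0.09 [386.1 208.7] [418.2 230.6]
scene 0.114 [395.6 204.5] [411.4 215. ]
scene 0.145 [403.6 195.4] [407.1 197.7]
top 0.008 [361.  178.2] [382.3 199.1]
top 0.09 [363.9 171.9] [386.8 194.4]
top 0.114 [370.9 175.7] [382.2 186.9]
top 0.145 [376.9 177.6] [379.4 180.1]
[[127, 135, 136], [125, 134, 135], [127, 135, 135], [126, 134, 136], [126, 133, 135], [125, 133, 134], [125, 132, 132], [124, 131, 132], [121, 128, 130], [121, 129, 130], [121, 128, 128], [118, 128, 128], [115, 127, 133], [110, 136, 153], [110, 146, 173], [109, 152, 180], [111, 153, 182], [108, 150, 181], [107, 148, 178], [111, 151, 180], [112, 151, 183], [110, 152, 181]]
[[56, 79, 94], [58, 80, 96], [66, 81, 91], [73, 79, 82], [81, 86, 88], [92, 98, 98], [100, 105, 107], [106, 112, 113], [113, 121, 121], [121, 129, 130], [126, 134, 136], [133, 140, 142], [135, 144, 145], [139, 147, 149], [140, 149, 148], [141, 149, 150], [139, 147, 148], [133, 144, 147], [119, 148, 171], [113, 154, 185]]
```

Call:
{"method": "arm_command", "body": {
  "motion": [
    [-0.15,0.05,0.1,0],
    [-0.28,0.095,0.25,0],
    [-0.285,0.1,0.45,0],
    [-0.285,0.1,0.6,0],
    [-0.285,0.1,0.7,0],
    [-0.285,0.1,0.78,0],
    [-0.285,0.1,0.83,0],
    [-0.285,0.1,0.84,0],
    [-0.285,0.1,0.84,0]
  ]
}}

```text
time_s: 21.92
eef_pos: [0.5907, 0.0332, 0.2546]
tcp_rot: [-0.278, 0.961, -0.0, 0.001]
wrist_force: [0.8, 0.2, -0.3]
gripper_width: 0.0854
grip_force: 0.0
```

Call:
{"method": "arm_command", "body": {
  "motion": [
    [0,0,0,0],
    [0,0,0,0],
    [0,0,0,0],
    [0,0,0,0],
    [0,0,0,0],
    [0,0,0,0],
    [0,0,0,0]
  ],
  "claw": -1,
  "force": 22
}}

```text
time_s: 22.8
eef_pos: [0.5907, 0.0335, 0.2548]
tcp_rot: [-0.278, 0.961, 0.0, 0.001]
wrist_force: [-2.4, 1.3, 5.1]
gripper_width: 0.0498
grip_force: 22.6
```

```bash
python3 - <<'E'
from h import *
go((.591,.034,.36))
red("scene",(365,455,172,262));red("top",(345,400,165,204))
E
```

```text
t 22.8 tcp [0.5907 0.0335 0.2548] y-yaw 122.3 shift [-0.005  0.002 -0.701] spin None w 0.0498 gf 22.6 F [-2.4  1.3  5.1]
scene [([399, 196, 13, 20, 138], [405.0, 208.6])]
top []
```

Call:
{"method": "arm_command", "body": {
  "motion": [
    [0,0,0,0],
    [0,0,0,0],
    [0,0,0,0],
    [0,0,0,0],
    [0,0,0.015,0],
    [0,0,0.03,0],
    [0,0,0.03,0]
  ],
  "claw": 1
}}

```text
time_s: 23.78
eef_pos: [0.5903, 0.0333, 0.249]
tcp_rot: [-0.278, 0.961, 0.0, -0.0]
wrist_force: [-0.2, 0.4, 0.7]
gripper_width: 0.0855
grip_force: 0.0
```

Call:
{"method": "arm_command", "body": {
  "motion": [
    [0,0,0,0],
    [0,0,0,0],
    [0,0,0,0],
    [0,0,0,0],
    [0,0,0,0],
    [0,0,0,0],
    [0,0,0,0]
  ],
  "claw": -1,
  "force": 24
}}

```text
time_s: 24.65
eef_pos: [0.5907, 0.0335, 0.2499]
tcp_rot: [-0.278, 0.961, 0.0, 0.0]
wrist_force: [-0.9, 2.2, 4.0]
gripper_width: 0.0533
grip_force: 24.9
```

Call:
{"method": "arm_command", "body": {
  "motion": [
    [0,0,-0.02,0],
    [0,0,-0.04,0],
    [0,0,-0.06,0],
    [0,0,-0.06,0],
    [0,0,-0.06,0]
  ]
}}

```text
time_s: 25.28
eef_pos: [0.5905, 0.0332, 0.2583]
tcp_rot: [-0.278, 0.961, -0.0, -0.0]
wrist_force: [-0.2, -0.7, -0.9]
gripper_width: 0.0534
grip_force: 23.9
```

```bash
python3 - <<'E'
from h import *
go((.591,.034,.36))
red("scene",(365,455,152,262));asc("scene",365,455,192,262)
E
```

```text
t 25.27 tcp [0.5905 0.0332 0.2583] y-yaw 122.2 shift [-0.006  0.003 -0.678] spin None w 0.0534 gf 23.9 F [-0.2 -0.7 -0.9]
scene [([399, 194, 13, 19, 140], [405.4, 205.5])]
192 ....####www####################..www#####wwww
195 ....#############wwwRR.....#####..######wwwww
198 .....###########ww..RR.....w############wwwww
201 .....#########.....RRRR.....#############.www
204 .........####....RRRRRRR....w##########.#####
207 ..........##w....RRRRRRR....##########.......
210 .........##ww.wwwRRRRRR.....#w##.............
213 .........##wwwwwww.....wwww.ww##.............
216 .........##wwwwwwwwwwwwwwww#ww##w............
219 ..........wwwwwwwwwwwwwwwwwwww#www...........
222 ............wwwwwwwwwwwwwwwwww....w##........
225 ............wwwwwwwwwwwwwww..............w...
228 ...........wwwwwwwwwwwwwwww..................
231 ...........wwwwwwwwwwwwwww...................
234 ...........wwwwwwwwwwwwwww...................
237 ...........wwwwwwwwwwwwwww...................
240 ...........wwwwwwwwwwwwwww...................
243 ...........wwwwwwwwwwwwww....................
246 ...........wwwwwwwwwwwwww....................
249 ...........wwwwwwwwwwwwww....................
252 .............wwwwwwwwww......................
255 ................wwwww........................
258 .............................................
261 .............................................
```

Lift works: the cap rose about 3 px and the grip holds. Next I raise it over the jar's height and carry it to the bat.

Call:
{"method": "arm_command", "body": {
  "motion": [
    [0,0,-0.1,0],
    [0,0,-0.2,0],
    [0,0,-0.32,0],
    [0,0,-0.44,0],
    [0,0,-0.54,0],
    [0,0,-0.61,0],
    [0,0,-0.63,0],
    [-0.01,0.05,-0.63,0],
    [-0.02,0.15,-0.63,0],
    [-0.05,0.3,-0.63,0],
    [-0.08,0.45,-0.63,0],
    [-0.11,0.6,-0.63,0],
    [-0.13,0.75,-0.63,0],
    [-0.15,0.87,-0.63,0],
    [-0.17,0.95,-0.63,0],
    [-0.17,0.97,-0.63,0],
    [-0.17,0.97,-0.63,0]
  ]
}}

```text
time_s: 27.5
eef_pos: [0.5345, 0.1699, 0.3529]
tcp_rot: [-0.278, 0.961, -0.0, 0.0]
wrist_force: [1.0, 0.1, -0.7]
gripper_width: 0.0527
grip_force: 24.0
```

```bash
python3 - <<'E'
from h import *
go((.478,.305,.35))
E
```

```text
t 27.5 tcp [0.5345 0.1699 0.3529] y-yaw 122.2 shift [-0.162  0.963  0.019] spin None w 0.0527 gf 24.0 F [ 1.   0.1 -0.7]
```

Call:
{"method": "arm_command", "body": {
  "motion": [
    [-0.01,0.05,0,0],
    [-0.02,0.15,0,0],
    [-0.05,0.3,0,0],
    [-0.08,0.45,0,0],
    [-0.11,0.6,0,0],
    [-0.13,0.75,0,0],
    [-0.15,0.87,0,0],
    [-0.16,0.94,0,0],
    [-0.16,0.96,0,0],
    [-0.16,0.96,0,0],
    [-0.16,0.96,0,0]
  ]
}}

```text
time_s: 28.88
eef_pos: [0.4782, 0.3041, 0.353]
tcp_rot: [-0.277, 0.961, -0.0, 0.0]
wrist_force: [0.3, -0.7, -0.9]
gripper_width: 0.0532
grip_force: 24.0
```

```bash
python3 - <<'E'
from h import *
go((.478,.305,.265))
q=[proj("scene",(.478,.305,z)).round(0) for z in(.11,.216,.247)];print(q)
red("scene",(200,330,60,260));asc("scene",200,330,95,215,2,3)
E
```

```text
t 28.88 tcp [0.4782 0.3041 0.353 ] y-yaw 122.2 shift [-0.002  0.006  0.586] spin None w 0.0532 gf 24.0 F [ 0.3 -0.7 -0.9]
[array([252., 182.]), array([247., 136.]), array([245., 121.])]
scene [([242, 121, 13, 21, 144], [247.7, 134.6]), ([290, 127, 17, 19, 258], [298.7, 136.2])]
95 ..........#######################......................wwwwwwwwww
98 ....###w.#########################......................wwwwwwwww
101 ...###############################wwww.w#w..............wwwwwwwww
104 ..##################################wwwwww..............wwwwwwwww
107 ..#######..######################ww#######..............wwwwwwwww
110 ...######....###################....######................wwwwww.
113 ....######....##################....w####.......................w
116 .w..######....###################.....###.......................w
119 wwwww######...###################....####.......................w
122 wwwwww######.####......R...#######...###........................w
125 wwwwww###########......RR...#######..###........................w
128 wwwwwww#########.......RR....###########........R
[... 1276 characters left out ...]

185 ......#.#...........wwwwwwwwwwwwwwwwwwwwwwwwwwwwwwwwwww..........
188 ......................wwwwwwwwwwwwwwwwwwwww.wwwwwwwwww...........
191 ......................wwwwwwwwwwwwwwwwwwww..............www......
194 .###................wwwwwwwwwwwwwwwwwwwwwww.............wwww.....
197 ..###.............wwwwwwwwwwwwwwwwwwwwwwwww.............wwwwww...
200 ....##...........wwwwwwwwwwwwwwwwwwwwwwwwww.............wwwwww...
203 .....#..........wwwwwwwwwwwwwwwwwwwwwwwwwww.............wwwwwww..
206 ................wwwwwwwwwwwwwwwwwwwwwwwwwww............wwwwwwwww.
209 ...............wwwwwwwwwwwwwwwwwwwwwwwwwwwwwww.......wwwwwwwwwww.
212 ...............wwwwwwwwwwwwwwwwwwwwwwwwwwwwwwwwwwwwwwwwwwwwwwwww.
```

The bottle hangs upright where predicted. I lower it slowly.

Call:
{"method": "arm_command", "body": {
  "motion": [
    [0,0,0.08,0],
    [0,0,0.2,0],
    [0,0,0.32,0],
    [0,0,0.43,0],
    [0,0,0.52,0],
    [0,0,0.57,0],
    [0,0,0.59,0],
    [0,0,0.6,0],
    [0,0,0.6,0],
    [0,0,0.6,0]
  ]
}}

```text
time_s: 30.22
eef_pos: [0.4782, 0.3047, 0.2636]
tcp_rot: [-0.278, 0.961, 0.0, 0.001]
wrist_force: [-0.0, 0.1, -0.5]
gripper_width: 0.0528
grip_force: 24.0
```

Call:
{"method": "arm_command", "body": {
  "motion": [
    [0,0,0.006,0],
    [0,0,0.012,0],
    [0,0,0.018,0],
    [0,0,0.024,0],
    [0,0,0.03,0],
    [0,0,0.034,0],
    [0,0,0.034,0],
    [0,0,0.034,0]
  ]
}}

```text
time_s: 31.22
eef_pos: [0.478, 0.3046, 0.2579]
tcp_rot: [-0.278, 0.961, -0.0, 0.0]
wrist_force: [0.4, -0.0, -1.4]
gripper_width: 0.0532
grip_force: 24.0
```

```bash
python3 - <<'E'
from h import *
go((.478,.305,.257))
red("scene",(200,330,60,260));print(proj("scene",(.478,.305,.121)))
E
```

```text
t 31.23 tcp [0.478  0.3046 0.2579] y-yaw 122.2 shift [-0.002  0.002  0.006] spin None w 0.0532 gf 24.0 F [ 0.4 -0.  -1.4]
scene [([289, 127, 18, 19, 259], [298.6, 136.3]), ([247, 166, 12, 18, 125], [252.3, 176.7])]
[251.7138493  177.70640041]
```

Call:
{"method": "arm_command", "body": {
  "motion": [
    [0,0,0.004,0],
    [0,0,0.008,0],
    [0,0,0.008,0],
    [0,0,0.008,0]
  ]
}}

```text
time_s: 31.78
eef_pos: [0.478, 0.3046, 0.2568]
tcp_rot: [-0.278, 0.961, 0.0, 0.0]
wrist_force: [-0.5, 0.5, -0.2]
gripper_width: 0.0531
grip_force: 24.1
```

Call:
{"method": "arm_command", "body": {
  "motion": [
    [0,0,0.004,0],
    [0,0,0.007,0],
    [0,0,0.007,0],
    [0,0,0.007,0]
  ]
}}

```text
time_s: 32.28
eef_pos: [0.4781, 0.3046, 0.2567]
tcp_rot: [-0.278, 0.961, 0.0, 0.001]
wrist_force: [-1.4, -0.5, 5.5]
gripper_width: 0.053
grip_force: 25.5
```

Contact: the bat carries it now. I release gently and rise.

Call:
{"method": "arm_command", "body": {
  "motion": [
    [0,0,0,0],
    [0,0,0,0],
    [0,0,0,0]
  ],
  "claw": 0.32
}}

```text
time_s: 32.65
eef_pos: [0.4779, 0.3045, 0.2551]
tcp_rot: [-0.278, 0.961, -0.0, -0.0]
wrist_force: [-0.0, 0.4, 0.6]
gripper_width: 0.056
grip_force: 0.2
```

Call:
{"method": "arm_command", "body": {
  "motion": [
    [0,0,0,0],
    [0,0,0,0],
    [0,0,0,0],
    [0,0,0,0],
    [0,0,0,0]
  ],
  "claw": 1
}}

```text
time_s: 33.28
eef_pos: [0.4779, 0.3046, 0.2556]
tcp_rot: [-0.278, 0.961, 0.0, -0.0]
wrist_force: [-0.3, 0.3, -0.6]
gripper_width: 0.0852
grip_force: 0.0
```

Call:
{"method": "arm_command", "body": {
  "motion": [
    [0,0,-0.05,0],
    [0,0,-0.2,0],
    [0,0,-0.5,0],
    [0,0,-0.8,0],
    [0,0,-1,0],
    [0,0,-1,0],
    [0,0,-1,0],
    [0,0,-1,0],
    [0,0,-1,0],
    [0,0,-1,0]
  ]
}}

```text
time_s: 34.52
eef_pos: [0.4778, 0.3045, 0.4048]
tcp_rot: [-0.278, 0.961, -0.0, -0.001]
wrist_force: [-0.5, -0.3, 0.3]
gripper_width: 0.0856
grip_force: 0.0
```

```bash
python3 - <<'E'
from h import *
go((.478,.305,.257))
for i in range(2):red("scene",(200,330,155,260))
t=np.linspace(0,6.28,60)
for z,r in((.015,.029),(.121,.014),(.152,.003)):
    q=np.array([proj("scene",(.478+r*np.cos(a),.305+r*np.sin(a),z)) for a in t]);print(z,q.min(0).round(0),q.max(0).round(0))
asc("scene",222,332,160,250,2,3)
o=np.load("a.npy");a=read_camera("scene")
for n,(x0,x1,y0,y1) in dict(jar=(283,314,168,211),cup=(375,412,160,200),stamp=(250,275,275,310),mould=(305,350,240,285)).items():
    print(n,np.abs(a[y0:y1,x0:x1].astype(int)-o[y0:y1,x0:x1]).mean().round(1))
E
```

```text
t 34.52 tcp [0.4778 0.3045 0.4048] y-yaw 122.2 shift [-0.004  0.002  0.985] spin None w 0.0856 gf 0.0 F [-0.5 -0.3  0.3]
scene [([247, 165, 12, 19, 136], [252.4, 176.7])]
scene [([247, 165, 12, 19, 133], [252.4, 176.6])]
0.015 [242. 209.] [271. 228.]
0.121 [244. 173.] [259. 182.]
0.152 [249. 164.] [252. 166.]
160 .......................................................
163 .......................................................
166 ..............RR.......................................
169 ..............RR.....................ww................
172 ..............RRR................wwwwwwwwww............
175 ............RRRRRRR.............wwwwwwwwwwww...........
178 ............RRRRRRR............wwwwwwwwwwwwww..........
181 ...........w.RRRRRRwww.wwwwwwwwwwwwwwwwwwwwww..........
184 ..........www..R..wwwwwwwwwwwwwwwwwwwwwwwwww...........
187 .........wwwwwwwwwwwwwwwwwwwwwwwwwwwwwwwwww............
190 .........wwwwwwwwwwwwwwwwwwwwww.....wwwww....ww........
193 .........wwwwwwwwwwwwwwwwwwwwww..............wwww......
196 ........wwwwwwwwwwwwwwwwwwwwwwww.............wwwww.....
199 .....
[... 350 characters left out ...]

217 ....wwwwwwwwwwwwwwwwwwwwwwwwwwwwwwwwwwwwwwwwwwwwwwwww..
220 ....wwwwwwwwwwwwwwwwwwwwwwwwwwwwwwwwwwwwwwwwwwwwwwwww..
223 ....wwwwwwwwwwwwwwwwwwwwwwwwwwwwwwwwwwwwwwwwwwwwwwww...
226 .....wwwwwwwwwwwwwwwwwwwwwwwwwwwwwwwwwwwwwwwwwwwwww....
229 .....wwwwwwwwwwwwwwwwwwwwwwwwwwwwwwwwwwwwwwwwwwwww.....
232 ......wwwwwwwwwwwwwwwwwwwwwwwwwwwwwwwwwwwwwwwwwww......
235 ........wwwwwwwwwwwwwwwwwwwwwwwwwwwwwwwwwwwwwww........
238 .........wwwwwwwwwwwwwwwwwwwwwwwwwwwwwwwwwwww..........
241 ...........wwwwwwwwwwwwwwwwwwwwwwwwwwwwwwww............
244 ..............wwwwwwwwwwwwwwwwwwwwwwwwww..wwwwwwwww....
247 ................wwwwwwwwwwwwwwwwwwww.....wwwwwwwwwwwwww
jar 23.3
cup 48.9
stamp 11.3
mould 18.7
```

```bash
python3 - <<'E'
from h import *
o=cv2.imread("pics/scene0.png");a=read_camera("scene")
for n,(x0,x1,y0,y1) in dict(jar=(283,314,168,211),cup=(375,412,160,200),stamp=(250,275,275,310)).items():
    print(n,cv2.phaseCorrelate(np.float32(cv2.cvtColor(o[y0:y1,x0:x1],6)),np.float32(cv2.cvtColor(a[y0:y1,x0:x1],6))))
print(finish_job())
E
```

```text
jar ((0.04225051167682814, 0.5288746300297014), 0.9941486825545629)
cup ((0.0725700248623724, 0.09185316533819332), 1.0324916887283324)
stamp ((0.543073037270764, 0.013070014267739793), 1.0313777436150444)
the job is handed in; nothing more can be done
None
```

The job is handed in at about 35 s: the mould lies flat, face up, on the bare bench, and the bottle stands upright on the bat beside the jar, with the jar, cup and stamp unmoved. On the way the bottle slipped from my eased grip and dropped base-first a short way (about 1 cm by my estimate) into the tray, rocked and settled upright before I regripped it.

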